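Roll a cap strip home on a deep-well block

ROBOT

A 6-joint arm with a two-finger parallel gripper is mounted at the origin on the work surface. World frame = base frame: x ahead of the robot, y to its left, z up, the work surface at z = 0. Lengths are in m, angles in rad, forces in N, time in s.
With the tool pointing down it reaches from about 0.25 to 0.775 m from the base axis. Payload 4 kg.
Tool frame: the origin (TCP) lies at the very end of the fingers, on their centre line; the grasp point (between the pads) lies 19 mm behind it; z points along the fingers, y is the line along which they close (so a half turn about z gives the same grasp; the last joint's range is limited). The gripper opens to 94 mm and grips with 3 to 60 N. Pads are 16 mm wide; open, the fingers measure 119 mm over their backs; the gripper's body (75 mm by 177 mm) begins 78 mm behind the grasp point.
Start: joints at [1.004, 0.087, 1.371, -0, 1.684, -0.103], TCP at [0.246, 0.492, 0.206] pointing down, gripper open.
Joint ranges: [-3.1, 3.1], [-0.76, 2.03], [0.27, 2.55], [-1.08, 4.22], [0.17, 2.65], [-2.57, 2.57]. Speed limits (rad/s): [2.79, 2.79, 3.14, 3.14, 3.14, 3.14].

INTERFACE

Orientations are given as a rotation vector (axis times angle).
In Python, from plant import arm, capture, spot_in, mark_of gives the robot as it stands. The module is installed in compiled form; this text tells all that it offers.
- The arm moves only by the tool play_rows, never from a script. Its argument "series" is a list that holds one entry, the list of rows, each a list of 6 numbers: the shift along the tool's x, y, z in m, then the turn, a rotation vector about the tool's x, y, z in degrees. A call has 1 to 5 rows; each row is the pose to reach, as a shift and turn from the pose commanded when the call began, along the tool's axes at that moment; what a row does not reach only later rows make up. A row lasts 1/12 s, in which the tool goes at most 41.7 mm and 7.16 degrees, less where a joint would pass 70% of its speed; a pose out of reach is approached as far as the arm can. A call with a gripper value outside its range is refused whole. "hand" is the closure in counts, from 0 (fully open) to 255 (shut), set as the call begins (left out, the last holds). The fingers move at their own pace and stop on an object; the grip force is fixed at half the most. Time passes only in rows, so rows that repeat a pose let the fingers close. It gives the time, the measured TCP pose, the force, the opening and the grip force at its end, in the units of the state.
- arm.get_obs(): the state, without advancing time (a new reading comes with each control period).
- capture(name): name is "scene" or "top"; returns a dict with "frame" (400x640x3 uint8, red, green, blue), "K" (3x3 intrinsics, pixels), "rvec" (rotation vector, rad) and "tvec" (3), from world to camera coordinates, as OpenCV has them. Camera axes: x right, y down, z forward; pixel columns grow to the right and rows downward; lengths in m; the calibration is good to about 2 mm. A picture is of the moment at which its call begins. There is no depth.
- arm.hand_in(): hands the job in; it is judged then, once.
Trained networks look in the newest picture that a camera, given by its name, has taken for a name from the list of things; names that differ only in an ending like _2 or _b are one class to them, and where a whole thing is asked for, a point or a joint stands for the part that bears it (a point fixed in the world has none). Each returns a list of dicts, best first, with "confidence" (0 to 1); they miss things now and then, are a little off and sometimes report something else, mostly with a low value. They report only what shows in the picture. A call takes as long as a camera call. They do not tell look-alikes from the thing itself.
- spot_in(camera, name): "point" ([column, row] in pixels, amid what is visible of it).
- mark_of(camera, name): "point" ([column, row] in pixels: a listed point, or the origin of a listed thing).
The state is a dict: "t": time; "joints": joint angles; "joint_vel": joint speeds; "joint_efforts": joint torques, N m; "ee_pos": TCP position; "tool_rot": TCP orientation; "wrist_force": force on the tool from outside, world axes, zero at the start; "wrist_torque": the same for the moment, N m; "gripper_width": opening from 0.0 (shut) to 1.0 (fully open); "grip_force": force on a finger pad.
Only numpy, scipy, OpenCV 4.12 (cv2) and the standard library are available. Lean on these libraries where they do the work, as an engineer would, in place of code of your own. Each camera call takes 0.05 s, during which the arm holds its last target. There are 200 camera calls.

TASK

One of the two sample blocks on the lab bench has a single strip of four caps along one end, and the caps still stand proud of their wells. Take the roller (the tool with the wheel and the square black handle) from its stand and roll it firmly along the strip so that all four caps are pressed fully home, using only the roller on the caps and not the fingers. Then hang the roller back upright in its stand and let go.

Things in the scene. Friction and masses are not known exactly. Their poses are not given: they have to be found in the camera images.
- roller: Hand roller, about 0.34 kg. Origin: bottom of wheel; z up. Wheel 36 dia x 30 mm, axle along x, rolls along y; fork 40 mm wide. Guard plate 74 (x) x 70 mm, z 54 to 60 mm; on it the handle 30 (x) x 24 (y) mm up to z 112: grip across the 24 mm (y) just over the guard. Wheel and fork are sprung, yield up to 10 mm (12 N, rising to 18 N); 3 to 8 mm is firm pressure. Half a turn about z is the same.
- stand: Roller's fixed holder: square clear plastic tube, open on top, mouth 54 (x) x 50 (y) mm, walls 5 mm, rim 64 mm above the bench, foot 100 x 100 mm. Origin on the bench under its centre, z up. The roller hangs in it, guard plate on the rim, its origin 10 mm above the bench, its x along the stand's x (either way). A like stand holds a tamper with a ball knob, not needed.
- strip_seat (a point): Mid strip on the fixed grey block, at the height of cap tops when home (50 mm above bench, 2 mm above block). y along strip, x towards the rest of the block, z up. Four square 17 mm white caps at y = -27, -9, 9, 27 mm, at first up to 6 mm above this. Block edges x = -18.5, 108.5, y = -42.5, 42.5 mm; other wells open. The other block has all wells capped, home.
- cap0 (a joint): How far the cap at y = -27 mm is pressed in, m: 0 proud, 0.006 fully home. It resists with 3 N and stays where it is pushed.
- cap1 (a joint): The same for the cap at y = -9 mm.
- cap2 (a joint): The same for the cap at y = 9 mm.
- cap3 (a joint): The same for the cap at y = 27 mm.
- roller_wheel (a joint): Turn of the roller's wheel on its axle, rad, free either way: 1 rad is 18 mm rolled.
There are look-alikes about, which are no part of the job. Leave any blue look-alike of the stand alone.

How it is judged:
On the way, in this order (a step that is already met when the one before it is completed fails the run):
1. the roller is lifted clear of its stand (z of roller in the frame of stand above 0.07 m), for 0.1 s.
2. all four caps are pressed in by at least 4 of their 6 mm, the wheel having rolled (turned 1.2 rad or more, about 22 mm) (value of joint each of cap0, cap1, cap2, cap3 above 0.004 m and (value of joint roller_wheel above 1.2 rad or value of joint roller_wheel below -1.2 rad)), for 0.1 s.
At the end, for the whole second after the job is handed in: All four caps are pressed in by at least 4 of their 6 mm; the roller hangs in its own stand, guard on the rim (origin within 15 mm of the stand's axis and at most 16 mm above the bench), upright within 10 degrees and at rest (value of joint each of cap0, cap1, cap2, cap3 above 0.004 m and horizontal distance between roller and stand below 0.015 m and z of roller in the frame of stand below 0.016 m and angle between roller's own z axis and vertical below 0.17 rad and linear speed of roller below 0.02 m/s); the robot touches nothing.
It fails at once if the fingers press on the sample block or its caps (over 2 N) (contact force between the fingers and block above 2 N).
It also fails if it takes over 54 s, if anything falls off the work surface, if the arm or the gripper's body presses on something with over 40 N, if the wrist force passes 120 N, or if a joint passes its speed limit or range.

## Working session

There is one attempt and no reset: what is moved stays moved. The work goes in short steps, Python scripts to look and compute and a tool call to move; the robot and the scene stay as the last step left them, time stands still between calls to the robot, and variables do not carry over. Pictures are saved under pics/ and viewed, at most 10 in all, crops included, and the job is handed in when it is done.

Besides the shell and the picture viewer there is one more tool, called as name(argument=value, ...) on one line, values as JSON. play_rows: Moves the arm, as the interface text tells. Its arguments: {"type":"object","properties":{"series":{"type":"array","items":{"type":"array","items":{"type":"array","items":{"type":"number"}}}},"hand":{"type":"number"}},"required":["series"]}

```bash
mkdir -p pics; cat > h.py <<'E'
import numpy as np, cv2
from plant import arm, capture, spot_in, mark_of
from scipy.spatial.transform import Rotation as R
def ray(c,p):
    u=cv2.undistortPoints(np.array([[p]],float),c["K"],None)[0,0]
    M=cv2.Rodrigues(np.array(c["rvec"],float))[0]; t=np.array(c["tvec"],float).ravel()
    return -M.T@t, M.T@np.array([u[0],u[1],1])
def onz(c,p,z):
    o,d=ray(c,p); return o+d*(z-o[2])/d[2]
def proj(c,P):
    return cv2.projectPoints(np.array(P,float).reshape(-1,3),np.array(c["rvec"],float),np.array(c["tvec"],float),c["K"],None)[0][:,0]
def state():
    s=arm.get_obs(); print({k:np.round(s[k],3).tolist() for k in ("t","joints","ee_pos","tool_rot","wrist_force","gripper_width","grip_force")}); return s
E
python3 - <<'E'
from h import *
s=state(); print(R.from_rotvec(s["tool_rot"]).as_matrix().round(3))
Z={"roller":.01,"stand":0,"strip_seat":.05,"cap0":.056,"cap3":.056}
for n in("scene","top"):
    c=capture(n); cv2.imwrite(f"pics/{n}.png",c["frame"][:,:,::-1])
    print(n,ray(c,(320,200))[0].round(3))
    for k in Z:
        print(k,[("spot",np.round(d["point"],1).tolist(),round(d["confidence"],2)) for d in spot_in(n,k)][:4] if k!="strip_seat" else "",[(np.round(d["point"],1).tolist(),round(d["confidence"],2),onz(c,d["point"],Z[k]).round(3).tolist()) for d in mark_of(n,k)][:4])
E
```

```text
{'t': 0.0, 'joints': [1.004, 0.088, 1.372, 0.0, 1.684, -0.103], 'ee_pos': [0.246, 0.491, 0.204], 'tool_rot': [-0.722, -3.057, 0.003], 'wrist_force': [0.111, -0.658, -1.123], 'gripper_width': 1.0, 'grip_force': 0.0}
[[-0.894  0.447 -0.001]
 [ 0.447  0.894 -0.002]
 [ 0.    -0.002 -1.   ]]
scene [ 0.805 -0.37   0.991]
roller [('spot', [410.1, 181.0], 0.56)] [([407.9, 194.3], 0.72, [0.513, 0.291, 0.01])]
stand [('spot', [403.2, 202.9], 0.98), ('spot', [354.7, 115.3], 0.94), ('spot', [420.3, 140.2], 0.86), ('spot', [353.8, 159.3], 0.55)] [([407.3, 196.8], 0.9, [0.514, 0.291, 0.0]), ([352.7, 166.9], 0.82, [0.346, 0.273, 0.0]), ([353.9, 118.8], 0.78, [0.235, 0.413, 0.0]), ([416.9, 146.1], 0.62, [0.432, 0.448, 0.0])]
strip_seat  [([369.5, 239.6], 0.72, [0.534, 0.101, 0.05])]Traceback (most recent call last):
  File "<stdin>", line 8, in <module>
ValueError: it knows: roller, stand, strip_seat
```

View pics/scene.png

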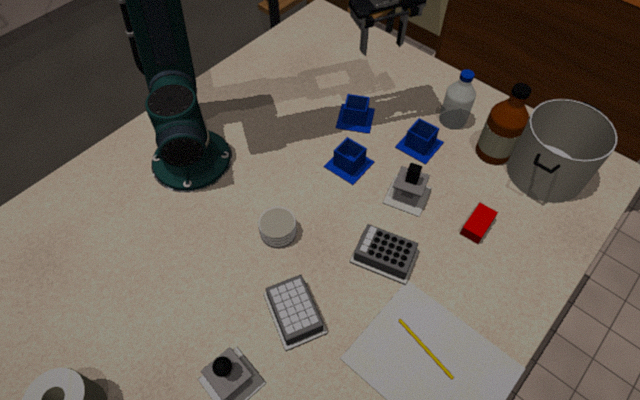

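The scene view shows the roller (black handle, pixel 413,172) in the clear stand. The grey block with one white strip on its left end is at (385,252), and the fully capped block is at (295,310). Three blue stands are decoys.

```bash
python3 - <<'E'
from h import *
Z={"roller":.01,"stand":0,"strip_seat":.05}
c=capture("top"); f=c["frame"]
print(ray(c,(320,200))[0].round(3))
for k in Z:
    print(k,[(np.round(d["point"],1).tolist(),round(d["confidence"],2),onz(c,d["point"],Z[k]).round(4).tolist()) for d in mark_of("top",k)][:5])
p=proj(c,[[.52,.2,.03]])[0]; print(p)
x,y=p.astype(int); x0,y0=max(0,x-100),max(0,y-75); print(x0,y0)
cv2.imwrite("pics/top.png",cv2.resize(f[y0:y0+150,x0:x0+200,::-1],None,fx=4,fy=4,interpolation=cv2.INTER_CUBIC))
c=capture("scene");f=c["frame"]
cv2.imwrite("pics/sc2.png",cv2.resize(f[145:295,300:500,::-1],None,fx=4,fy=4,interpolation=cv2.INTER_CUBIC))
E
```

```text
[0.301 0.038 1.312]
roller [([237.9, 159.4], 0.96, [0.509, 0.2994, 0.01])]
stand [([246.4, 220.0], 0.91, [0.3302, 0.2717, 0.0]), ([196.7, 248.7], 0.85, [0.2439, 0.4164, 0.0]), ([242.0, 160.3], 0.79, [0.508, 0.289, 0.0])]
strip_seat [([306.2, 148.6], 0.67, [0.536, 0.0957, 0.05])]
[270.65226823 154.92037111]
170 79
```

View pics/top.png

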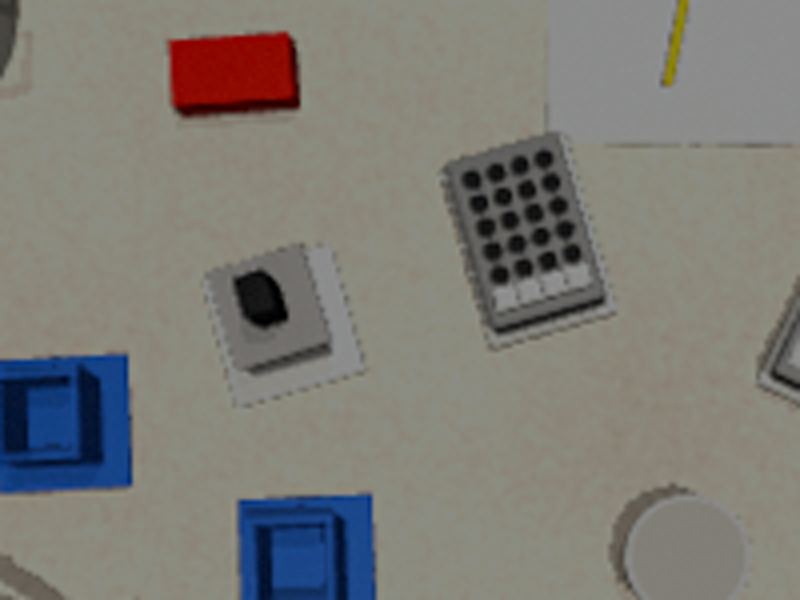

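View pics/sc2.png

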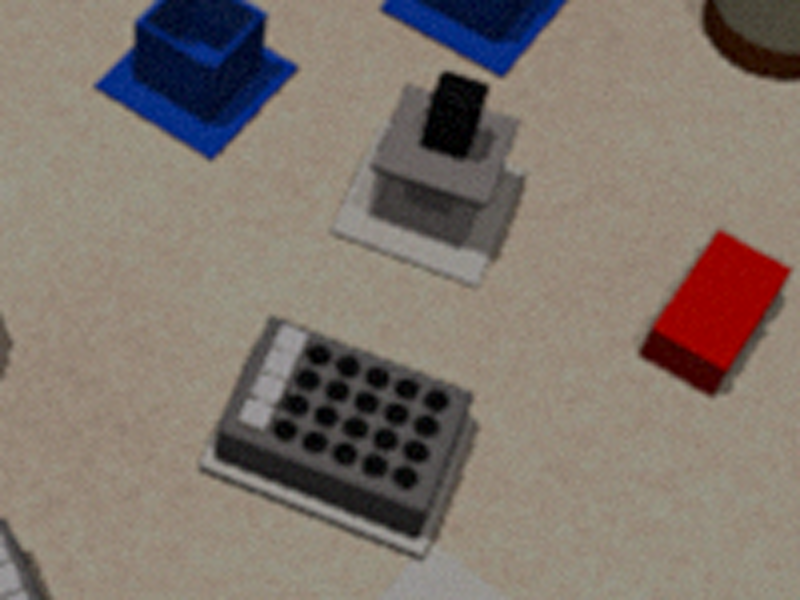

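The crops show the roller handle at top-crop (260,298). The grey block's strip runs along its near edge (495–590, 275–305), yawed about 15°. I'll fit the handle silhouette and the block's corners in both views.

```bash
cat > fit.py <<'E'
from h import *
from scipy.optimize import minimize, least_squares
C={n:capture(n) for n in("top","scene")}
def box(x,y,yaw,a,b,z0,z1):
    r=np.array([[sx*a/2,sy*b/2] for sx,sy in((-1,-1),(1,-1),(1,1),(-1,1))])@np.array([[np.cos(yaw),np.sin(yaw)],[-np.sin(yaw),np.cos(yaw)]])+[x,y]
    return np.array([[*q,z] for z in(z0,z1) for q in r])
off={"top":(170,79),"scene":(300,145)}
S=8
masks={}
for n in C:
    ox,oy=off[n]; f=cv2.resize(C[n]["frame"][oy:oy+150,ox:ox+200].max(2),None,fx=S,fy=S,interpolation=cv2.INTER_CUBIC)
    hc=proj(C[n],[[.511,.292,.1]])[0]-off[n]
    m=(f<45).astype(np.uint8); w=np.zeros_like(m); r=15*S; h=((hc+.5)*S).astype(int)
    w[max(0,h[1]-r):h[1]+r,max(0,h[0]-r):h[0]+r]=1
    k,l,st,cn=cv2.connectedComponentsWithStats(m*w); b=1+np.argmax(st[1:,4]); masks[n]=(l==b).astype(np.uint8); print(n,st[b],cn[b])
def iou(p,a,b,each=False):
    o=[]
    for n in C:
        q=(proj(C[n],box(*p,a,b,.07,.122))-off[n]+.5)*S
        m=np.zeros_like(masks[n]); cv2.fillConvexPoly(m,cv2.convexHull(np.round(q).astype(np.int32)),1)
        o.append((m&masks[n]).sum()/(m|masks[n]).sum())
    return o if each else -sum(o)
for a,b in((.03,.024),(.024,.03)):
    best=min((minimize(iou,[.511,.292,y],args=(a,b),method="Nelder-Mead",options=dict(initial_simplex=[[.511,.292,y],[.517,.292,y],[.511,.298,y],[.511,.292,y+.2]])) for y in(.05,.25,.45)),key=lambda r:r.fun)
    print(a,b,best.x.round(4),np.degrees(best.x[2]),iou(best.x,a,b,True))
def cfit(picks,x0,a,b,z,label):
    def res(p):
        o=[]
        for n,L in picks.items():
            q=proj(C[n],box(*p,a,b,z,z)[:4])
            for i,u in L.items(): o+=list(q[i]-(np.array(u)/4+off[n]-.5+.125*3))
        return o
    r=least_squares(res,x0); print(label,r.x.round(4),np.degrees(r.x[2]).round(2),np.round(r.fun,2)); return r.x
# corner order (-,-),(+,-),(+,+),(-,+) with x up-image(far), y left-image
bl=cfit({"top":{0:(604,292),1:(557,132),2:(443,167),3:(490,322)},"scene":{3:(273,320),2:(471,393),1:(425,518),0:(217,445)}},[.58,.1,.26],.127,.085,.048,"block")
c,s=np.cos(bl[2]),np.sin(bl[2]); print("seat",bl[0]-.045*c,bl[1]-.045*s)
for d in ((.074,.070),(.070,.074)):
    cfit({"top":{0:(330,348),1:(302,244),2:(207,275)},"scene":{3:(378,165),0:(494,202),1:(518,120)}},[.51,.29,.26],*d,.07,"guard")
cfit({"top":{0:(363,370),1:(330,245),3:(235,403)},"scene":{3:(332,232),0:(478,284),1:(524,175)}},[.51,.29,.26],.1,.1,0.003,"foot")
E
python3 fit.py
```

```text
top [ 470  542  105  114 8266] [522.03072828 598.62484878]
scene [  841   146   133   171 15290] [907.61386527 232.67259647]
0.03 0.024 [0.5117 0.2907 0.4229] 24.22911302871367 [np.float64(0.8178309914902039), np.float64(0.8588142203131182)]
0.024 0.03 [0.5116 0.2907 0.6826] 39.11208540449589 [np.float64(0.7633661455317506), np.float64(0.7918329916927392)]
block [0.5756 0.1099 0.3117] 17.86 [ 1.22 -0.32  0.   -1.84  0.4  -1.98  1.43  0.88 -1.39 -0.76  0.79 -0.04
  0.84 -0.45 -0.62 -2.78]
seat 0.5328009165159344 0.09608651013469519
guard [0.518  0.29   1.1001] 63.03 [  2.12 -17.87 -13.84  -3.82  -1.86  10.12  -1.29 -10.63 -17.32   1.76
   3.93  13.11]
guard [0.5173 0.2904 1.0879] 62.33 [  1.73 -18.38 -12.84  -3.95  -1.81  11.09  -0.94 -11.89 -16.56   1.79
   3.4   13.9 ]
foot [0.5103 0.3016 1.0631] 60.91 [ -0.07 -18.25 -20.67  -3.42  14.94   2.5    0.62 -19.57 -19.97  -2.32
   4.33  14.03]
```

```bash
sed -i 's/-.5+.125\*3/-.375/; s/"scene":{3:(378,165),0:(494,202),1:(518,120)}/"scene":{3:(408,88),0:(375,165),1:(494,202),2:(518,120)}/; s/"scene":{3:(332,232),0:(478,284),1:(524,175)}/"scene":{0:(332,232),1:(478,284),2:(524,175)}/; s/r=least_squares(res,x0)/r=least_squares(res,x0,loss="soft_l1",f_scale=.7)/' fit.py
cat >> fit.py <<'E'
for y in (11,15,17,19,23): print(y,[(-round(r.fun,3),r.x.round(4)) for r in (minimize(lambda p:iou([p[0],p[1],np.radians(y)],a,b),[.5117,.2907],method="Nelder-Mead",options=dict(initial_simplex=[[.5117,.2907],[.515,.2907],[.5117,.294]])) for a,b in ((.03,.024),(.024,.03)))])
T=[]
for n in("top","scene"):
    ox,oy=off[n]; f=cv2.resize(C[n]["frame"][oy:oy+150,ox:ox+200,::-1],None,fx=4,fy=4,interpolation=cv2.INTER_CUBIC)
    def dr(B,col,a=None):
        q=((proj(C[n],B)-off[n]+.5)*4*16-8).astype(np.int32)
        for l in (q[:4],q[4:]): cv2.polylines(f,[l],True,col,1,cv2.LINE_AA,4)
    dr(box(*bl,.127,.085,.048,.048),(0,255,0))
    cs=np.array([bl[0]-.045*c,bl[1]-.045*s])
    for y in(-.027,-.009,.009,.027): dr(box(cs[0]-s*y,cs[1]+c*y,bl[2],.017,.017,.056,.056),(255,0,255))
    g=(.5117,.2907,np.radians(16)); dr(box(*g,.074,.07,.064,.07),(0,255,255)); dr(box(*g,.03,.024,.07,.122),(0,255,0)); dr(box(*g,.1,.1,0,.003),(255,100,0))
    T.append(f[60:420,150:650] if n=="top" else f[60:560,180:580])
h=500; cv2.imwrite("pics/ov.png",np.hstack([cv2.resize(T[0],(400,288)) if 0 else cv2.copyMakeBorder(cv2.resize(T[0],(400,288)),0,212,0,0,0),T[1]]))
E
python3 fit.py
```

```text
top [ 470  542  105  114 8274] [522.03698332 598.61723471]
scene [  844   147   130   171 15308] [907.73693494 232.63476614]
0.03 0.024 [0.5114 0.291  0.4614] 26.437255567592718 [np.float64(0.8278590026036451), np.float64(0.8505964990522912)]
0.024 0.03 [0.5121 0.2902 0.6882] 39.431652932337926 [np.float64(0.7624927648080262), np.float64(0.7966697302265232)]
block [0.5754 0.111  0.3004] 17.21 [ 0.87  0.24  0.14 -1.43  0.44 -1.89  0.99  1.12 -0.6  -1.05  1.36  0.15
  1.   -0.43 -0.2  -3.26]
seat 0.5324272211103511 0.09773314573725649
guard [0.5114 0.2911 0.3223] 18.47 [ 0.23 -1.87 -0.47 -0.53 -0.31 -0.78 -0.57 -1.53 -1.13 -0.08 -1.54  0.45
  0.49 -0.35]
guard [0.5114 0.2919 0.3194] 18.3 [ 0.38 -2.69  0.17 -0.04 -1.04  0.07  0.66 -2.08 -0.44  0.53 -2.45  0.61
  0.13 -1.35]
foot [0.51   0.2937 0.2797] 16.02 [ 0.4  -0.01  0.1  -0.83 -0.12  0.62 -0.73 -0.42  0.06  0.86  1.12 -1.1 ]
11 [(np.float64(1.587), array([0.5122, 0.2902])), (np.float64(1.527), array([0.5115, 0.2919]))]
15 [(np.float64(1.612), array([0.513, 0.29 ])), (np.float64(1.521), array([0.5121, 0.2902]))]
17 [(np.float64(1.626), array([0.5126, 0.2906])), (np.float64(1.505), array([0.5131, 0.2878]))]
19 [(np.float64(1.644), array([0.5123, 0.2916])), (np.float64(1.481), array([0.5111, 0.2918]))]
23 [(np.float64(1.67), array([0.5117, 0.2915])), (np.float64(1.453), array([0.5128, 0.289 ]))]
```

View pics/ov.png

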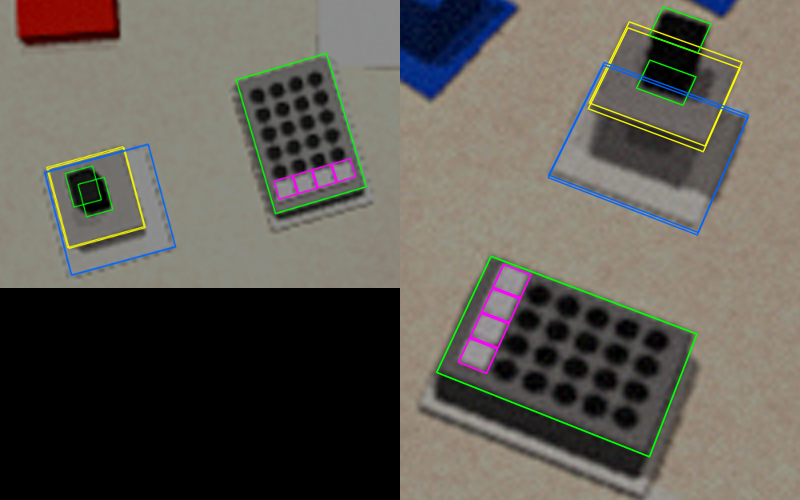

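The overlay fits both views: roller axis at about (0.512, 0.291) and strip seat at about (0.5325, 0.0975), both yawed about 17°. I'm moving above the handle now.

play_rows(series=[[[-0.04, -0.007, 0.004, 0, 0, -7], [-0.08, -0.015, 0.008, 0, 0, -14], [-0.12, -0.022, 0.012, 0, 0, -21], [-0.16, -0.03, 0.016, 0, 0, -28], [-0.2, -0.037, 0.02, 0, 0, -35]]], hand=0)

```text
t: 1.22
ee_pos: [0.3981, 0.3769, 0.187]
tool_rot: [-0.176, 3.136, 0.001]
wrist_force: [0.2, -0.5, -0.0]
gripper_width: 1.003
grip_force: 0.0
```

```bash
cat > go.py <<'E'
import sys
from h import *
s=state(); M=R.from_rotvec(s["tool_rot"]); x,y,z,yaw=map(float,sys.argv[1:5])
a=np.radians(yaw); yt=np.array([-np.sin(a),np.cos(a),0]); zt=np.array([0,0,-1.]); T=R.from_matrix(np.c_[np.cross(yt,zt),yt,zt])
if (M.as_matrix()[:,1]@yt)<0: T=T*R.from_rotvec([0,0,np.pi])
print("go",(M.inv().apply(np.array([x,y,z])-s["ee_pos"])).round(4),(M.inv()*T).as_rotvec(degrees=True).round(2))
E
python3 go.py .512 .291 .15 16.8
```

```text
{'t': 1.217, 'joints': [0.655, 0.087, 1.407, 0.0, 1.647, -1.028], 'ee_pos': [0.398, 0.377, 0.187], 'tool_rot': [-0.176, 3.136, 0.001], 'wrist_force': [0.24, -0.512, -0.05], 'gripper_width': 1.003, 'grip_force': 0.0}
go [-0.1036 -0.0982  0.037 ] [  0.02   0.03 -10.37]
```

play_rows(series=[[[-0.026, -0.025, 0.005, 0, 0, -4], [-0.052, -0.05, 0.01, 0, 0, -8], [-0.08, -0.075, 0.02, 0, 0, -10], [-0.1035, -0.098, 0.032, 0, 0, -10.4], [-0.1035, -0.098, 0.037, 0, 0, -10.4]]])

```text
t: 1.63
ee_pos: [0.5139, 0.2869, 0.1477]
tool_rot: [0.44, -3.11, 0.005]
wrist_force: [0.6, -0.9, 0.3]
gripper_width: 1.002
grip_force: 0.0
```

play_rows(series=[[[0, 0, 0, 0, 0, 0], [0, 0, 0, 0, 0, 0]]])

```text
t: 1.8
ee_pos: [0.5098, 0.2917, 0.1495]
tool_rot: [0.449, -3.108, -0.001]
wrist_force: [0.1, -0.2, 0.4]
gripper_width: 1.001
grip_force: 0.0
```

```bash
python3 go.py .512 .291 .073 16.8; python3 - <<'E'
from h import *
T=[]
for n,z in(("top",0),("scene",0)):
    c=capture(n); p=proj(c,[[.512,.291,.1]])[0].astype(int); f=c["frame"][p[1]-40:p[1]+40,p[0]-40:p[0]+40,::-1]; T.append(cv2.resize(f,(400,400),interpolation=cv2.INTER_CUBIC))
cv2.imwrite("pics/ab.png",np.hstack(T))
E
```

```text
{'t': 1.8, 'joints': [0.423, 0.188, 1.369, 0.001, 1.586, -1.435], 'ee_pos': [0.51, 0.292, 0.15], 'tool_rot': [0.449, -3.108, -0.001], 'wrist_force': [0.08, -0.157, 0.402], 'gripper_width': 1.001, 'grip_force': 0.0}
go [-0.002  -0.0013  0.0765] [ 0.03 -0.08 -0.35]
```

View pics/ab.png

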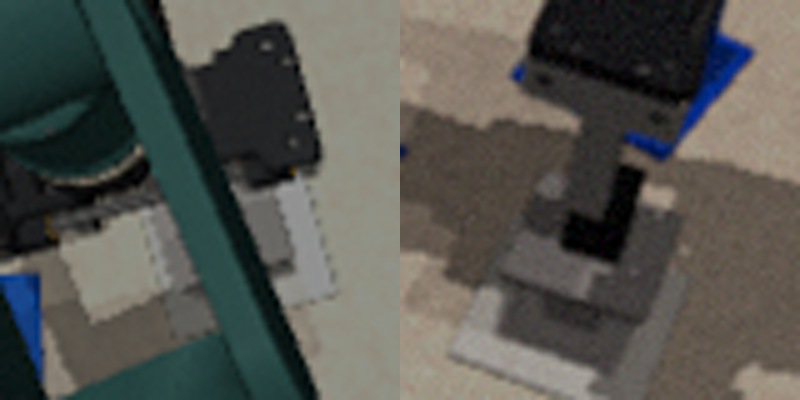

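The gripper is aligned: in the scene crop the near finger stands just in front of the handle. I'm descending and gripping.

play_rows(series=[[[-0.001, -0.001, 0.025, 0, 0, 0], [-0.002, -0.001, 0.05, 0, 0, 0], [-0.002, -0.001, 0.068, 0, 0, 0], [-0.002, -0.001, 0.076, 0, 0, 0], [-0.002, -0.001, 0.076, 0, 0, 0]]])

```text
t: 2.32
ee_pos: [0.5105, 0.2916, 0.0722]
tool_rot: [0.453, -3.105, 0.001]
wrist_force: [0.4, -0.3, -0.2]
gripper_width: 0.998
grip_force: 0.0
```

play_rows(series=[[[0, 0, 0, 0, 0, 0], [0, 0, 0, 0, 0, 0], [0, 0, 0, 0, 0, 0], [0, 0, 0, 0, 0, 0], [0, 0, 0, 0, 0, 0]]], hand=255)

```text
t: 2.73
ee_pos: [0.5131, 0.2914, 0.0751]
tool_rot: [-0.45, 3.107, 0.001]
wrist_force: [-0.7, -0.0, 0.9]
gripper_width: 0.682
grip_force: 0.0
```

play_rows(series=[[[0, 0, 0, 0, 0, 0], [0, 0, 0, 0, 0, 0], [0, 0, 0, 0, 0, 0], [0, 0, 0, 0, 0, 0], [0, 0, 0, 0, 0, 0]]])

```text
t: 3.15
ee_pos: [0.5125, 0.2911, 0.0738]
tool_rot: [0.45, -3.109, -0.0]
wrist_force: [1.3, 0.6, 0.0]
gripper_width: 0.327
grip_force: 0.0
```

play_rows(series=[[[0, 0, 0, 0, 0, 0], [0, 0, 0, 0, 0, 0], [0, 0, 0, 0, 0, 0], [0, 0, 0, 0, 0, 0], [0, 0, 0, 0, 0, 0]]])

```text
t: 3.57
ee_pos: [0.5125, 0.2912, 0.0738]
tool_rot: [0.45, -3.109, -0.0]
wrist_force: [0.2, -0.0, 0.0]
gripper_width: 0.254
grip_force: 29.7
```

play_rows(series=[[[0, 0, -0.02, 0, 0, 0], [0, 0, -0.04, 0, 0, 0], [0, 0, -0.06, 0, 0, 0], [0, 0, -0.08, 0, 0, 0], [0, 0, -0.095, 0, 0, 0]]])

```text
t: 3.98
ee_pos: [0.5124, 0.2911, 0.1697]
tool_rot: [0.45, -3.109, 0.0]
wrist_force: [0.9, 0.3, -2.9]
gripper_width: 0.258
grip_force: 29.7
```

play_rows(series=[[[0, 0, 0, 0, 0, 0], [0, 0, 0, 0, 0, 0]]])

```text
t: 4.15
ee_pos: [0.5126, 0.2912, 0.1689]
tool_rot: [-0.45, 3.109, 0.0]
wrist_force: [0.0, 0.1, -3.4]
gripper_width: 0.257
grip_force: 29.7
```

```bash
python3 - <<'E'
import numpy as np
a=np.radians(17); print(.5325+.03*np.sin(a),.0975-.03*np.cos(a), .5325-.03*np.sin(a),.0975+.03*np.cos(a))
E
python3 go.py .5413 .0688 .165 17
```

```text
0.5412711511416821 0.06881085732110895 0.5237288488583178 0.12618914267889106
{'t': 4.15, 'joints': [0.42, 0.184, 1.334, 0.0, 1.622, -1.438], 'ee_pos': [0.513, 0.291, 0.169], 'tool_rot': [-0.45, 3.109, 0.0], 'wrist_force': [0.009, 0.106, -3.447], 'gripper_width': 0.257, 'grip_force': 29.667}
go [ 0.0356 -0.2214  0.0038] [ 0.01  0.04 -0.52]
```

Gripped at 24 mm and lifted. I'm carrying it over the far-right end of the strip (y = -30 mm).

play_rows(series=[[[0.006, -0.036, 0, 0, 0, 0], [0.012, -0.072, 0, 0, 0, 0], [0.018, -0.11, 0, 0, 0, 0], [0.024, -0.148, 0, 0, 0, 0], [0.029, -0.18, 0, 0, 0, 0]]])

```text
t: 4.57
ee_pos: [0.5344, 0.1079, 0.166]
tool_rot: [0.449, -3.105, 0.001]
wrist_force: [0.7, 0.4, -3.3]
gripper_width: 0.256
grip_force: 29.7
```

play_rows(series=[[[0.004, -0.025, 0, 0, 0, -0.5], [0.0066, -0.041, 0, 0, 0, -0.5], [0.0066, -0.041, 0.015, 0, 0, -0.5], [0.0066, -0.041, 0.02, 0, 0, -0.5], [0.0066, -0.041, 0.02, 0, 0, -0.5]]])

```text
t: 4.98
ee_pos: [0.5386, 0.069, 0.1447]
tool_rot: [0.462, -3.099, -0.002]
wrist_force: [-0.4, -0.7, -3.4]
gripper_width: 0.255
grip_force: 29.7
```

play_rows(series=[[[0, 0, 0, 0, 0, 0], [0, 0, 0, 0, 0, 0]]])

```text
t: 5.15
ee_pos: [0.5408, 0.0698, 0.1485]
tool_rot: [0.465, -3.106, -0.0]
wrist_force: [1.0, 0.6, -2.9]
gripper_width: 0.252
grip_force: 29.7
```

```bash
python3 go.py .5413 .0688 .109 17; python3 - <<'E'
from h import *
c=capture("scene"); p=proj(c,[[.54,.08,.08]])[0].astype(int); f=c["frame"][p[1]-60:p[1]+60,p[0]-80:p[0]+80,::-1]
cv2.imwrite("pics/pre.png",cv2.resize(f,(800,600),interpolation=cv2.INTER_CUBIC))
E
```

```text
{'t': 5.15, 'joints': [0.024, 0.095, 1.475, 0.0, 1.572, -1.844], 'ee_pos': [0.541, 0.07, 0.149], 'tool_rot': [0.465, -3.106, -0.0], 'wrist_force': [0.983, 0.587, -2.851], 'gripper_width': 0.252, 'grip_force': 29.667}
go [-0.0002 -0.0011  0.0395] [ 0.02 -0.04  0.04]
```

View pics/pre.png

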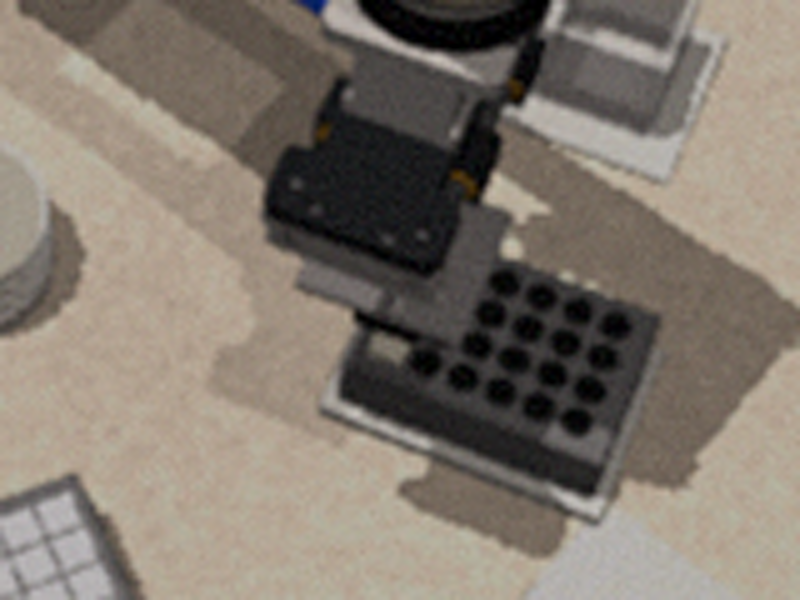

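The picture shows the roller over the near-end cap (390,348), aligned with the block. I'm pressing down.

play_rows(series=[[[0, 0, 0.012, 0, 0, 0], [0, -0.001, 0.022, 0, 0, 0], [0, -0.001, 0.03, 0, 0, 0], [0, -0.001, 0.034, 0, 0, 0], [0, -0.001, 0.036, 0, 0, 0]]])

```text
t: 5.62
ee_pos: [0.5412, 0.0682, 0.1135]
tool_rot: [0.464, -3.107, 0.0]
wrist_force: [-3.0, -0.7, 7.9]
gripper_width: 0.257
grip_force: 29.7
```

play_rows(series=[[[0, 0, 0.002, 0, 0, 0], [0, 0, 0.003, 0, 0, 0], [0, 0, 0.003, 0, 0, 0], [0, 0, 0.003, 0, 0, 0]]])

```text
t: 5.95
ee_pos: [0.5414, 0.0678, 0.1132]
tool_rot: [-0.464, 3.106, -0.002]
wrist_force: [-4.2, -0.6, 10.4]
gripper_width: 0.256
grip_force: 29.8
```

play_rows(series=[[[0, 0.004, 0.002, 0, 0, 0], [0, 0.01, 0.003, 0, 0, 0], [0, 0.017, 0.003, 0, 0, 0], [0, 0.024, 0.003, 0, 0, 0], [0, 0.031, 0.003, 0, 0, 0]]])

```text
t: 6.37
ee_pos: [0.5329, 0.0957, 0.1108]
tool_rot: [-0.462, 3.105, -0.008]
wrist_force: [-4.3, -4.0, 11.3]
gripper_width: 0.254
grip_force: 29.8
```

play_rows(series=[[[0, 0.007, 0, 0, 0, 0], [0, 0.014, 0, 0, 0, 0], [0, 0.021, 0, 0, 0, 0], [0, 0.028, 0, 0, 0, 0], [0, 0.031, 0, 0, 0, 0]]])

```text
t: 6.78
ee_pos: [0.523, 0.1272, 0.1106]
tool_rot: [-0.464, 3.106, -0.003]
wrist_force: [-5.8, -3.8, 11.7]
gripper_width: 0.251
grip_force: 29.8
```

play_rows(series=[[[0, 0, 0, 0, 0, 0], [0, 0, 0, 0, 0, 0]]])

```text
t: 6.95
ee_pos: [0.5229, 0.1275, 0.1105]
tool_rot: [-0.464, 3.106, -0.001]
wrist_force: [-6.2, -0.0, 12.1]
gripper_width: 0.252
grip_force: 29.9
```

```bash
python3 go.py .5237 .1262 .109 17
```

```text
{'t': 6.95, 'joints': [0.134, 0.099, 1.548, -0.0, 1.494, -1.733], 'ee_pos': [0.523, 0.128, 0.111], 'tool_rot': [-0.464, 3.106, -0.001], 'wrist_force': [-6.178, -0.012, 12.138], 'gripper_width': 0.252, 'grip_force': 29.901}
go [-0.0003 -0.0015  0.0016] [-0.04  0.05  0.01]
```

play_rows(series=[[[0, -0.008, 0, 0, 0, 0], [0, -0.018, 0, 0, 0, 0], [0, -0.028, 0, 0, 0, 0], [0, -0.038, 0, 0, 0, 0], [0, -0.048, 0, 0, 0, 0]]])

```text
t: 7.37
ee_pos: [0.5376, 0.0814, 0.1108]
tool_rot: [-0.464, 3.105, 0.0]
wrist_force: [-5.2, -0.2, 11.6]
gripper_width: 0.253
grip_force: 29.9
```

play_rows(series=[[[0, -0.008, 0, 0, 0, 0], [0, -0.013, 0, 0, 0, 0], [0, -0.013, 0, 0, 0, 0], [0, -0.013, -0.015, 0, 0, 0], [0, -0.013, -0.04, 0, 0, 0]]])

```text
t: 7.78
ee_pos: [0.5391, 0.0688, 0.1445]
tool_rot: [0.462, -3.101, -0.001]
wrist_force: [-0.3, 0.8, -3.0]
gripper_width: 0.252
grip_force: 29.9
```

```bash
python3 go.py .5127 .2911 .17 16.8
```

```text
{'t': 7.783, 'joints': [0.023, 0.097, 1.481, 0.0, 1.57, -1.844], 'ee_pos': [0.539, 0.069, 0.145], 'tool_rot': [0.462, -3.101, -0.001], 'wrist_force': [-0.296, 0.847, -3.045], 'gripper_width': 0.252, 'grip_force': 29.894}
go [-0.0394  0.2203 -0.0253] [ 0.1  -0.34  0.15]
```

play_rows(series=[[[0, 0, -0.025, 0, 0, 0], [-0.007, 0.038, -0.035, 0, 0, 0], [-0.014, 0.076, -0.035, 0, 0, 0], [-0.02, 0.114, -0.035, 0, 0, 0], [-0.027, 0.152, -0.035, 0, 0, 0]]])

```text
t: 8.2
ee_pos: [0.5221, 0.2236, 0.182]
tool_rot: [-0.462, 3.107, 0.0]
wrist_force: [1.2, 0.0, -2.9]
gripper_width: 0.255
grip_force: 29.9
```

play_rows(series=[[[-0.006, 0.034, 0, 0, 0, 0], [-0.011, 0.06, 0, 0, 0, 0], [-0.012, 0.067, 0, 0, 0, 0], [-0.012, 0.067, 0, 0, 0, 0], [-0.012, 0.067, 0, 0, 0, 0]]])

```text
t: 8.62
ee_pos: [0.5143, 0.2894, 0.1813]
tool_rot: [0.464, -3.106, 0.002]
wrist_force: [-0.5, -0.4, -3.1]
gripper_width: 0.25
grip_force: 29.9
```

```bash
python3 go.py .5127 .2911 .1738 16.8; python3 - <<'E'
from h import *
T=[]
for n in("top","scene"):
    c=capture(n); p=proj(c,[[.5325,.0975,.05]])[0].astype(int); f=c["frame"][p[1]-20:p[1]+20,p[0]-20:p[0]+20,::-1]; T.append(cv2.resize(f,(400,400),interpolation=cv2.INTER_CUBIC))
c=capture("scene");p=proj(c,[[.5125,.291,.08]])[0].astype(int); f=c["frame"][p[1]-40:p[1]+40,p[0]-40:p[0]+40,::-1]; T[0]=cv2.resize(f,(400,400),interpolation=cv2.INTER_CUBIC)
cv2.imwrite("pics/caps.png",np.hstack(T))
E
```

```text
{'t': 8.617, 'joints': [0.417, 0.183, 1.311, -0.001, 1.649, -1.45], 'ee_pos': [0.514, 0.289, 0.181], 'tool_rot': [0.464, -3.106, 0.002], 'wrist_force': [-0.544, -0.4, -3.085], 'gripper_width': 0.25, 'grip_force': 29.893}
go [0.001  0.0021 0.0075] [-0.08 -0.07  0.2 ]
```

View pics/caps.png

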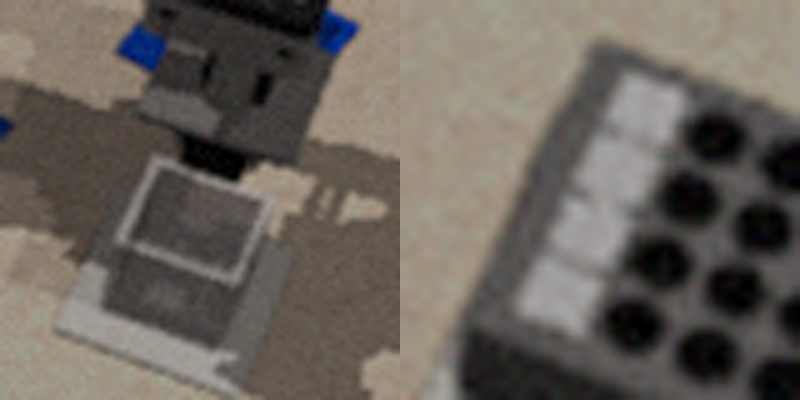

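The stand mouth is clear and square below the roller (rim centre about (195,220) in the crop), and the caps look flush. I'll check the cap drop numerically, along with the rim.

```bash
python3 - <<'E'
from h import *
from scipy.optimize import minimize
c=capture("scene"); a=cv2.imread("pics/scene.png"); b=c["frame"][:,:,::-1]
A=np.radians(17); s=np.array([.5325,.0975])
def sub(p): return p[0]*1
for z in(.056,.05):
    print(z,proj(c,[[*s,z]])[0].round(2))
for f in(a,b):
    g=f.min(2).astype(float); p=proj(c,[[*s,.053]])[0]
    # score of cap-square mean brightness for z and small y,x shift
    best=[]
    up=cv2.resize(g,None,fx=8,fy=8,interpolation=cv2.INTER_CUBIC)
    q=proj(c,[[s[0]+np.cos(A)*x-np.sin(A)*y,s[1]+np.sin(A)*x+np.cos(A)*y,.053] for x,y in((-.014,-.042),(.011,-.042),(.011,.042),(-.014,.042))])
    m=np.zeros(up.shape,np.uint8); cv2.fillConvexPoly(m,np.round((q+.5)*8).astype(np.int32),1)
    w=(up>np.percentile(up[m>0],50)-0)*m; w=((up>120)*m if (up[m>0]>120).mean()>.2 else w)
    ys,xs=np.nonzero(w); print("centroid",((xs.mean()+.5)/8-.5).round(2),((ys.mean()+.5)/8-.5).round(2),w.sum())
d=[]
# rim fit: bright ring 64x60 outer, 54x50 inner at z=.064 ; maximise ring-inner contrast
g=c["frame"].min(2).astype(np.float32); up=cv2.resize(g,None,fx=8,fy=8,interpolation=cv2.INTER_CUBIC)
def poly(x,y,t,w,h):
    r=np.array([[-w,-h],[w,-h],[w,h],[-w,h]])/2@np.array([[np.cos(t),np.sin(t)],[-np.sin(t),np.cos(t)]])+[x,y]
    return np.round((proj(c,np.c_[r,np.full(4,.064)])+.5)*8).astype(np.int32)
def cost(p):
    o=np.zeros(up.shape,np.uint8); cv2.fillConvexPoly(o,poly(*p,.064,.06),1); i=np.zeros_like(o); cv2.fillConvexPoly(i,poly(*p,.054,.05),1)
    return up[i>0].mean()-up[(o>0)&(i==0)].mean()
r=minimize(cost,[.512,.291,.29],method="Nelder-Mead",options=dict(initial_simplex=[[.512,.291,.29],[.516,.291,.29],[.512,.295,.29],[.512,.291,.36]]))
print("rim",r.x.round(4),np.degrees(r.x[2]),r.fun)
E
```

```text
0.056 [368.3  239.06]
0.05 [368.08 240.35]
centroid 368.0 238.51 10389
centroid 367.79 239.78 11298
rim [0.5095 0.2933 0.297 ] 17.018974465687133 -43.636253356933594
```

The caps dropped 1.27 px against 1.29 px expected for the full 6 mm, so they are home. I'm lowering the roller into the stand.

play_rows(series=[[[0.001, 0.002, 0.015, 0, 0, 0], [0.001, 0.002, 0.03, 0, 0, 0], [0.001, 0.002, 0.04, 0, 0, 0], [0.001, 0.002, 0.04, 0, 0, 0], [0.001, 0.002, 0.04, 0, 0, 0]]])

```text
t: 9.23
ee_pos: [0.5127, 0.2907, 0.1412]
tool_rot: [0.462, -3.106, 0.001]
wrist_force: [0.7, 0.3, -2.4]
gripper_width: 0.253
grip_force: 29.9
```

```bash
python3 go.py .512 .2917 .08 16.8
```

```text
{'t': 9.233, 'joints': [0.42, 0.196, 1.375, -0.0, 1.572, -1.446], 'ee_pos': [0.513, 0.291, 0.141], 'tool_rot': [0.462, -3.106, 0.001], 'wrist_force': [0.697, 0.347, -2.351], 'gripper_width': 0.253, 'grip_force': 29.893}
go [0.0003 0.0011 0.0612] [-0.01 -0.1   0.12]
```

play_rows(series=[[[0, 0.001, 0.008, 0, 0, 0], [0, 0.001, 0.016, 0, 0, 0], [0, 0.001, 0.023, 0, 0, 0], [0, 0.001, 0.03, 0, 0, 0], [0, 0.001, 0.03, 0, 0, 0]]])

```text
t: 9.65
ee_pos: [0.5114, 0.292, 0.1094]
tool_rot: [0.463, -3.103, 0.002]
wrist_force: [0.0, -0.6, -3.3]
gripper_width: 0.249
grip_force: 29.9
```

play_rows(series=[[[0, 0, 0.01, 0, 0, 0], [0, 0, 0.02, 0, 0, 0], [0, 0, 0.028, 0, 0, 0], [0, 0, 0.032, 0, 0, 0], [0, 0, 0.032, 0, 0, 0]]])

```text
t: 10.07
ee_pos: [0.5115, 0.2921, 0.0779]
tool_rot: [0.463, -3.104, 0.001]
wrist_force: [-0.7, -0.6, -3.9]
gripper_width: 0.255
grip_force: 29.9
```

play_rows(series=[[[0, 0, 0.002, 0, 0, 0], [0, 0, 0.004, 0, 0, 0], [0, 0, 0.004, 0, 0, 0], [0, 0, 0.004, 0, 0, 0]]])

```text
t: 10.4
ee_pos: [0.5127, 0.2926, 0.0762]
tool_rot: [-0.464, 3.107, 0.0]
wrist_force: [-0.0, -0.3, -3.2]
gripper_width: 0.256
grip_force: 29.9
```

play_rows(series=[[[0, 0, 0.001, 0, 0, 0], [0, 0, 0.002, 0, 0, 0], [0, 0, 0.003, 0, 0, 0], [0, 0, 0.003, 0, 0, 0]]])

```text
t: 10.73
ee_pos: [0.5128, 0.2927, 0.0738]
tool_rot: [-0.464, 3.106, 0.0]
wrist_force: [-1.1, -0.5, 0.8]
gripper_width: 0.261
grip_force: 29.9
```

Contact: the weight has come off the wrist, so I'm releasing.

play_rows(series=[[[0, 0, 0, 0, 0, 0], [0, 0, 0, 0, 0, 0], [0, 0, 0, 0, 0, 0], [0, 0, 0, 0, 0, 0], [0, 0, 0, 0, 0, 0]]], hand=0)

```text
t: 11.15
ee_pos: [0.5127, 0.2926, 0.073]
tool_rot: [-0.464, 3.107, 0.0]
wrist_force: [0.1, 0.6, 0.1]
gripper_width: 0.57
grip_force: 0.0
```

play_rows(series=[[[0, 0, 0, 0, 0, 0], [0, 0, 0, 0, 0, 0], [0, 0, 0, 0, 0, 0], [0, 0, 0, 0, 0, 0], [0, 0, 0, 0, 0, 0]]])

```text
t: 11.57
ee_pos: [0.5126, 0.2925, 0.0729]
tool_rot: [-0.464, 3.107, 0.0]
wrist_force: [-0.4, -0.4, -0.7]
gripper_width: 0.924
grip_force: 0.0
```

play_rows(series=[[[0, 0, -0.015, 0, 0, 0], [0, 0, -0.04, 0, 0, 0], [0, 0, -0.075, 0, 0, 0], [0, 0, -0.11, 0, 0, 0], [0, 0, -0.13, 0, 0, 0]]])

```text
t: 11.98
ee_pos: [0.5137, 0.2931, 0.2076]
tool_rot: [-0.463, 3.101, 0.003]
wrist_force: [0.5, -0.2, -0.1]
gripper_width: 1.002
grip_force: 0.0
```

play_rows(series=[[[0, 0, 0, 0, 0, 0], [0, 0, 0, 0, 0, 0], [0, 0, 0, 0, 0, 0]]])

```text
t: 12.23
ee_pos: [0.5119, 0.2922, 0.2011]
tool_rot: [0.463, -3.105, 0.001]
wrist_force: [-2.0, -0.1, -0.3]
gripper_width: 1.0
grip_force: 0.0
```

```bash
python3 - <<'E'
from h import *
state()
c=capture("scene");p=proj(c,[[.5125,.291,.07]])[0].astype(int); f=c["frame"][p[1]-40:p[1]+40,p[0]-40:p[0]+40,::-1]; cv2.imwrite("pics/end.png",cv2.resize(f,(480,480),interpolation=cv2.INTER_CUBIC))
for k,z in(("roller",.01),("stand",0)): print(k,[onz(c,d["point"],z).round(3) for d in mark_of("scene",k)][:4])
E
```

```text
{'t': 12.233, 'joints': [0.423, 0.178, 1.278, 0.0, 1.688, -1.445], 'ee_pos': [0.512, 0.292, 0.201], 'tool_rot': [0.463, -3.105, 0.001], 'wrist_force': [-2.03, -0.087, -0.284], 'gripper_width': 1.0, 'grip_force': 0.0}
roller [array([0.507, 0.291, 0.01 ])]
stand [array([ 0.221,  0.418, -0.   ]), array([0.333, 0.285, 0.   ]), array([0.427, 0.469, 0.   ]), array([0.519, 0.304, 0.   ])]
```

View pics/end.png

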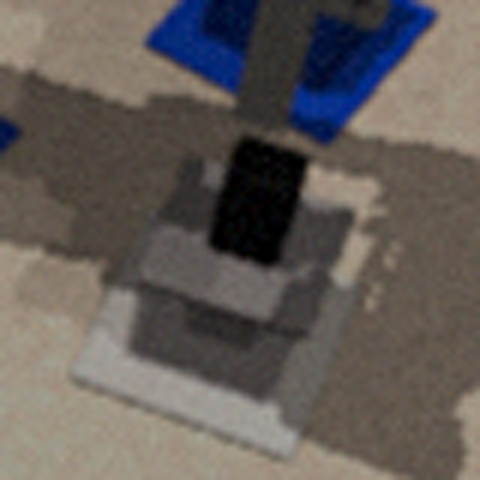

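The roller sits upright in its stand with the guard on the rim (handle at crop 260,200), and the gripper is clear above it.

```bash
python3 -c "
from plant import arm
print(arm.hand_in())"
```

```text
the job is handed in; nothing more can be done
None
```

I rolled all four caps home with the roller, hung it upright in its stand, let go, and handed the job in at about 12 s of the 54 s allowed; the hand-in returned no verdict.

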